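# Tip the bur blocks into the ultrasonic cleaner and start it

### The arm

A 6-joint arm with a two-finger parallel gripper is mounted at the origin on the work surface. World frame = base frame: x ahead of the robot, y to its left, z up, the work surface at z = 0. Lengths are in m, angles in rad, forces in N, time in s.
With the tool pointing down it reaches from about 0.3 to 0.875 m from the base axis. Payload 6.4 kg.
Tool frame: the origin (TCP) lies between the finger pads; the fingertips stand 25 mm ahead of it and the grasp point (between the pads) lies 6 mm ahead of it; z points along the fingers, y is the line along which they close (so a half turn about z gives the same grasp; the last joint's range is limited). The gripper opens to 85 mm and grips with 20 to 120 N. Pads are 22 mm wide; open, the fingers measure 114 mm over their backs; the gripper's body (76 mm by 85 mm) begins 54 mm behind the grasp point. The pads swing forward as they close: fully open they stand 13 mm farther back than shut.
Start: joints at [-1.369, 0.181, 1.607, -0, 1.354, -0.206], TCP at [0.228, -0.528, 0.256] pointing down, gripper open.
Joint ranges: [-2.99, 2.99], [-0.89, 2.07], [0.3, 2.58], [-1.14, 4.28], [0, 2.63], [-3.12, 3.12]. Speed limits (rad/s): [2.57, 2.57, 3.01, 3.14, 3.14, 3.14].

### API

Orientations are given as a unit quaternion [w, x, y, z].
In Python, from bench import ctrl gives the robot as it stands.
- The arm moves only by the tool servo_tool, never from a script. Its argument "series" is text: rows parted by semicolons, each of 7 numbers parted by spaces: the gripper command: -1 is fully open, 1 is shut, values between are in proportion, then the shift along the tool's x, y, z in m, then the turn, a rotation vector about the tool's x, y, z in degrees. A call has 1 to 12 rows; each row is the pose to reach, as a shift and turn from the pose commanded when the call began, along the tool's axes at that moment; what a row does not reach only later rows make up. A row lasts 1/12 s, in which the tool goes at most 41.7 mm and 7.16 degrees, less where a joint would pass 70% of its speed; a pose out of reach is approached as far as the arm can. A call with a gripper value outside its range is refused whole. The fingers move at their own pace and stop on an object; the grip force is fixed at half the most. Time passes only in rows, so rows that repeat a pose let the fingers close. It gives the time, the measured TCP pose, the force, the opening and the grip force at its end, in the units of the state.
- ctrl.get_obs(): the state, without advancing time (a new reading comes with each control period).
- ctrl.camera(name): name is "scene" or "top" or "wrist"; returns a dict with "img" (480x640x3 uint8, red, green, blue), "z_map" (480x640 float32, m along the optical axis (not along the pixel's ray), 0 where there is no reading), "fovy" (degrees; the focal length in pixels is half the picture's height over the tangent of half this angle, whatever the lens; pixels are square), "cx", "cy" (the principal point, pixels), "extrinsics" (4x4, takes a point from camera to world coordinates); the wrist camera has in their place "T_tool_cam" (4x4, takes a point from camera to tool coordinates, whose origin is the TCP and whose axes are the flange's). Camera axes: x right, y down, z forward; pixel columns grow to the right and rows downward; lengths in m; the calibration is good to about 2 mm. The wrist camera is an equidistant fisheye: a pixel r from the principal point sees the ray r / f radians off the axis. A picture is of the moment at which its call begins: read the wrist's pose just before it.
- ctrl.hand_in(): hands the job in; it is judged then, once.
The state is a dict: "time_s": time; "q": joint angles; "dq": joint speeds; "joint_efforts": joint torques, N m; "eef_pos": TCP position; "eef_rot": TCP orientation; "wrist_force": force on the tool from outside, world axes, zero at the start; "torque": the same for the moment, N m; "opening": opening from 0.0 (shut) to 1.0 (fully open); "grasp_force": force on a finger pad.
Only numpy, scipy, OpenCV 4.12 (cv2) and the standard library are available. Lean on these libraries where they do the work, as an engineer would, in place of code of your own. Each camera call takes 0.05 s, during which the arm holds its last target. There are 200 camera calls.

### The job

Carry the steel tray over to the ultrasonic cleaner and, with its open lip low over the tank, tip it to about 60 degrees and keep it there until both bur blocks have slid down into the tank. Then bring the tray level again, set it down gently on its rubber mat with its back wall pushed flush against the blue stop rail, and after that press the green start button fully down and let it spring back. Leave the bottle, jar and carton where they stand.

Things in the scene. Friction and masses are not known exactly. Their poses are not given: they have to be found in the camera images.
- tray: loose steel tipping tray (scoop), 110 (x) x 58 (y) x 36 mm (z), 0.16 kg: 4 mm floor, two long 3 mm side walls and a 3 mm back wall at +x, all 36 mm high; the -x end is open, the pouring lip. Origin: centre of the underside; x from lip to back, z up. Can be gripped across its long walls (58 mm) at any pitch; tipping it lip-down turns it negatively about its y axis
- tray_lip (a point): middle of the tray's open pouring edge, on the upper face of its floor, at (-55, 0, 4) mm in the tray frame
- tray_back (a point): middle of the lower outer edge of the tray's back wall, at (55, 0, 0) mm in the tray frame
- dock: rubber mat fixed to the bench, 200 (x) x 150 (y) x 6 mm, where the tray parks, with a fixed blue plastic stop rail across its +x end (12 mm thick, 130 mm long, top 32 mm above the bench). Origin: centre of the underside. The tray parks with its back wall to the rail, long axis along the mat's x, lip to -x
- dock_stop (a point): middle of the rail's face that looks to -x, at the mat's upper surface, at (80, 0, 6) mm in the mat frame: the tray's back belongs here
- cleaner: ultrasonic cleaner fixed to the bench: steel box 160 (x) x 220 (y, from -80 to +140) x 120 mm high, front to -x. Open tank in its top, 120 (x) x 140 (y) mm inside, 65 mm deep, centred on the origin; a white strip with the green start button lies beside the tank at +y. Origin: on the bench below the tank's middle
- tank_rim (a point): middle of the tank's mouth, level with the rim, 120 mm above the bench; axes as the cleaner's
- tank_floor (a point): middle of the tank's floor, 55 mm above the bench; axes as the cleaner's
- start_top (a point): middle of the green start button's top face (28 mm across), facing up
- start (a joint): travel of the start button in m: 0 released, 0.006 fully down, pressed straight down; its spring takes 6 N fully down
- block_red: loose red bur block 26 x 18 x 14 mm, 18 g, in the tray at the start. Origin: centre of its underside
- block_yellow: loose yellow bur block 26 x 18 x 14 mm, 18 g, in the tray at the start. Origin: centre of its underside
- amber_bottle: bystander: closed amber bottle, 48 mm across, 105 mm high. Origin: centre of its underside
- jar: bystander: closed blue jar with a white lid and label, 60 mm across, 50 mm high. Origin: centre of its underside
- carton: bystander: small white carton with a blue band, 90 x 50 x 30 mm. Origin: centre of its underside
Not all that is in view belongs to the job. Leave any pink, purple or turquoise look-alike of the tray alone.

How it is judged:
On the way, in this order (a step that is already met when the one before it is completed fails the run):
1. the tray is held tipped at 60 degrees (50 to 70), its lip over the tank and less than 80 mm above the rim, with both blocks in the tank (angle between tray's own z axis and vertical between 0.873 and 1.222 rad and x of tray_lip in the frame of tank_rim between -0.065 and 0.065 m and y of tray_lip in the frame of tank_rim between -0.075 and 0.075 m and z of tray_lip in the frame of tank_rim below 0.08 m and x of block_red in the frame of tank_floor between -0.062 and 0.062 m and y of block_red in the frame of tank_floor between -0.072 and 0.072 m and z of each of block_red, block_yellow in the frame of tank_floor below 0.05 m and x of block_yellow in the frame of tank_floor between -0.062 and 0.062 m and y of block_yellow in the frame of tank_floor between -0.072 and 0.072 m), for 0.3 s.
2. the tray stands level on the mat, released, its back flush against the rail (2.5 mm) (x of tray_back in the frame of dock_stop between -0.0025 and 0.004 m and y of tray_back in the frame of dock_stop between -0.035 and 0.035 m and z of tray_back in the frame of dock_stop between -0.003 and 0.003 m and angle between tray's own z axis and vertical below 0.052 rad and angle between the x axis of tray and the x axis of dock, either way round below 0.105 rad and contact force between the fingers and tray below 0.1 N), for 0.2 s.
3. the start button is pressed fully down (value of joint start above 0.0053 m), for 0.05 s.
At the end, for the whole second after the job is handed in: Both blocks rest in the tank; the tray stands level (3 degrees) on the mat, its back within 2.5 mm of the rail's face, centred within 35 mm and square within 6 degrees; the button is up again; bottle, jar and carton are upright and within 20 mm of where they were (x of block_red in the frame of tank_floor between -0.062 and 0.062 m and y of block_red in the frame of tank_floor between -0.072 and 0.072 m and z of each of block_red, block_yellow in the frame of tank_floor below 0.05 m and x of block_yellow in the frame of tank_floor between -0.062 and 0.062 m and y of block_yellow in the frame of tank_floor between -0.072 and 0.072 m and x of tray_back in the frame of dock_stop between -0.0025 and 0.004 m and y of tray_back in the frame of dock_stop between -0.035 and 0.035 m and z of tray_back in the frame of dock_stop between -0.003 and 0.003 m and angle between tray's own z axis and vertical below 0.052 rad and angle between the x axis of tray and the x axis of dock, either way round below 0.105 rad and distance of each of amber_bottle, jar, carton from where it was at the start of the episode below 0.02 m and angle between each of amber_bottle, jar, carton's own z axis and vertical below 0.35 rad and value of joint start below 0.0015 m and linear speed of each of tray, block_red, block_yellow below 0.02 m/s); the robot touches nothing.
It fails at once if the tray is tipped beyond 80 degrees (angle between tray's own z axis and vertical above 1.4 rad).
It fails at once if the tray is set down or pushed on the mat and rail hard (over 50 N) (contact force between tray and dock above 50 N).
It fails at once if the start button is pressed before the blocks are in the tank and the tray is back on the mat (value of joint start above 0.003 m and (horizontal distance between tray_back and dock_stop above 0.06 m or z of any of block_red, block_yellow in the frame of tank_floor below -0.02 m)).
It fails at once if a bystander is knocked over or moved by more than 20 mm (not (distance of each of amber_bottle, jar, carton from where it was at the start of the episode below 0.02 m and angle between each of amber_bottle, jar, carton's own z axis and vertical below 0.35 rad)).
It also fails if it takes over 72 s, if anything falls off the work surface, if the arm or the gripper's body presses on something with over 40 N, if the wrist force passes 120 N, or if a joint passes its speed limit or range.

## Working session

There is one attempt and no reset: what is moved stays moved. The work goes in short steps, Python scripts to look and compute and a tool call to move; the robot and the scene stay as the last step left them, time stands still between calls to the robot, and variables do not carry over. Pictures are saved under pics/ and viewed, at most 10 in all, crops included, and the job is handed in when it is done.

Besides the shell and the picture viewer there is one more tool, called after ">>>" as name(argument=value, ...), one argument or row to a line, values as JSON. servo_tool: Moves the arm, as the interface text tells. Its arguments: {"type":"object","properties":{"series":{"type":"string"}},"required":["series"]}

```bash
mkdir -p pics
cat > h.py <<'E'
import numpy as np, cv2
from bench import ctrl
from scipy.spatial.transform import Rotation as R
def cloud(c):
    f=240/np.tan(np.radians(c["fovy"])/2)
    v,u=np.mgrid[0:480,0:640]; z=c["z_map"]
    P=np.stack([(u-c["cx"])/f*z,(v-c["cy"])/f*z,z],-1)
    T=c["extrinsics"]; W=P@T[:3,:3].T+T[:3,3]; W[z==0]=np.nan
    return W
def save(n,img,box=None,s=1):
    if box: u0,v0,u1,v1=box; img=img[v0:v1,u0:u1]
    cv2.imwrite("pics/"+n,cv2.resize(img[:,:,::-1],None,fx=s,fy=s,interpolation=cv2.INTER_CUBIC))
def Rt():
    o=ctrl.get_obs(); w,x,y,z=o["eef_rot"]; return np.array(o["eef_pos"]),R.from_quat([x,y,z,w]),o
E
python3 - <<'E'
from h import *
for n in("scene","top"):
    c=ctrl.camera(n); save(n+".png",c["img"]); np.savez(n+".npz",W=cloud(c),img=c["img"])
p,r,o=Rt(); print(p,r.as_matrix().round(3),o)
E
```

```text
[ 0.22796605 -0.52737766  0.25545522] [[ 0.918  0.397 -0.   ]
 [ 0.397 -0.918  0.002]
 [ 0.    -0.002 -1.   ]] {'time_s': 0.1, 'q': array([-1.36928937e+00,  1.81492201e-01,  1.60791768e+00,  3.01385015e-06,
        1.35378959e+00, -2.06292622e-01]), 'dq': array([ 0.00054398, -0.00128303, -0.00240957,  0.00082974, -0.0006508 ,
        0.00062034]), 'joint_efforts': array([ 5.90901309e-04, -4.45876086e+01, -3.52238631e+01, -2.87987732e-04,
        4.15841190e-03,  3.97289114e-06]), 'eef_pos': array([ 0.22796605, -0.52737766,  0.25545522]), 'eef_rot': array([-8.03404142e-04,  9.79284109e-01,  2.02489477e-01,  3.39374209e-06]), 'wrist_force': array([0.45252174, 0.43367914, 0.82834391]), 'torque': array([ 0.03060173, -0.01139778,  0.05166175]), 'grasp_force': 0.0, 'opening': 1.0007844058005266}
```

View pics/top.png

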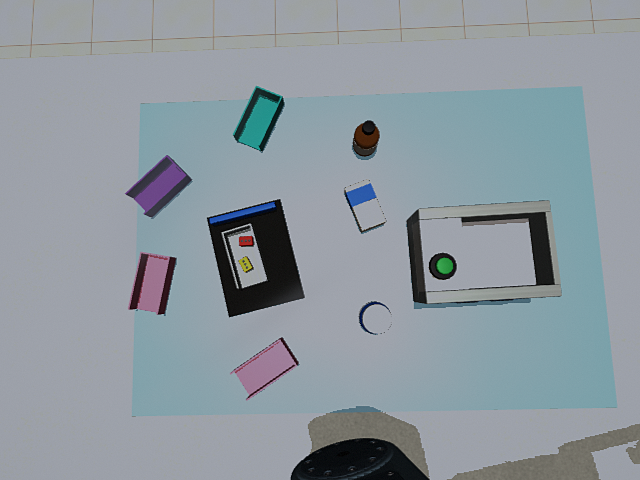

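View pics/scene.png

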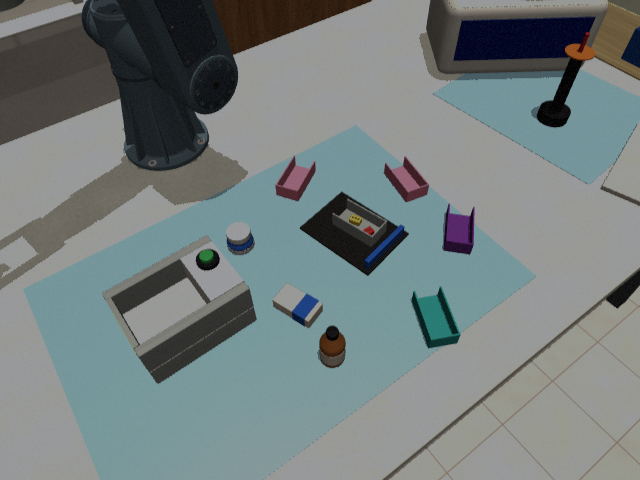

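The tray look-alikes in the top view are pink (152,283), pink (265,368), purple (158,186) and turquoise (258,120). The steel tray holding the red (246,241) and yellow (246,264) blocks is at (244,257) on the black mat, so that is the one I want. The rail is at (245,213) and the button at (445,266). I'll check the tray in one close crop.

Run:
```python
from h import *
d=np.load("top.npz"); W=d["W"]; img=d["img"]
save("crop.png",img,(195,190,315,325),4)
def patch(m,name):
    P=W[m]; P=P[~np.isnan(P[:,0])]; 
    (c,s,a)=cv2.minAreaRect((P[:,:2]*1000).astype(np.float32)); 
    print(name,len(P),"c",np.round(c,1),"s",np.round(s,1),"a",round(a,1),"z",np.percentile(P[:,2],[2,50,98]).round(4)); return P
h=cv2.cvtColor(img,cv2.COLOR_RGB2HSV).astype(int); H,S,V=h[...,0],h[...,1],h[...,2]
v,u=np.mgrid[0:480,0:640]
box=lambda a,b,c,d:(u>a)&(u<c)&(v>b)&(v<d)
z=W[...,2]
patch(box(200,195,285,230)&(H>105)&(H<130)&(S>150),"rail")
patch(box(200,195,310,325)&(V<60)&(z<0.015)&(z>0.003),"mat")
patch(box(215,218,275,295)&(z>0.032)&(z<0.055)&(S<120),"traytop")
patch(box(215,218,275,295)&(S>150)&((H<8)|(H>172)),"red")
patch(box(215,218,275,295)&(S>150)&(H>22)&(H<35),"yel")
patch(box(400,190,570,310)&(z>0.105)&(z<0.14),"cleaner top")
patch(box(430,200,560,300)&(z>0.045)&(z<0.07),"tankfloor")
patch(box(425,250,460,282)&(H>45)&(H<75)&(S>150),"button")
patch(box(340,110,390,165)&(z>0.01),"bottle")
patch(box(350,290,400,340)&(z>0.02),"jar")
patch(box(335,170,395,240)&(z>0.02),"carton")
for p in [(215,285),(152,283),(265,368)]: print(p,W[p[1],p[0]])
```

```text
rail 590 c [629.7 234.5] s [ 18.8 136.9] a 12.7 z [0.0051 0.03   0.0333]
mat 4912 c [543.9 211.7] s [199.1 148.7] a 12.8 z [0.0032 0.0054 0.0092]
traytop 330 c [544.7 225.4] s [110.1  58.6] a 15.6 z [0.0323 0.0405 0.0434]
red 125 c [555.  250.5] s [95.9 93.3] a 22.2 z [0.0039 0.0226 0.03  ]
yel 107 c [545.2 243.1] s [ 71.8 107. ] a 62.3 z [0.0039 0.0231 0.0359]
cleaner top 7089 c [ 533.4 -198.3] s [160.2 222. ] a 1.8 z [0.1087 0.1196 0.1321]
tankfloor 4811 c [ 534.8 -237.7] s [120.8 124.1] a 2.1 z [0.0531 0.0559 0.0656]
button 239 c [ 510.5 -117.4] s [26.2 26.1] a 44.7 z [0.134  0.1414 0.144 ]
bottle 727 c [759.4  -9.4] s [47.7 42.8] a 72.6 z [0.0158 0.0709 0.1058]
jar 778 c [423.9 -14.6] s [54.  54.8] a 15.7 z [0.022  0.0493 0.0522]
carton 1255 c [636.6  -4.7] s [90.4 51. ] a 19.9 z [0.0254 0.0296 0.0326]
(215, 285) [ 0.49148539  0.29051131 -0.00123859]
(152, 283) [0.49854861 0.41340553 0.00267412]
(265, 368) [0.3332929  0.19357482 0.00380963]
```

View pics/crop.png

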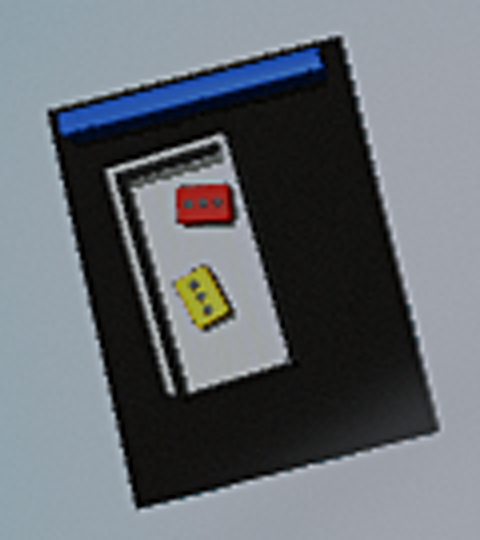

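The crop confirms it: grey steel tray, open lip toward the robot, red and yellow blocks inside, about 20 mm short of the blue rail. I'll grip it with the tool pitched 25° inward, so that tipping by 60° leaves the tool only 35° outward.

```bash
cat >> h.py <<'E'
def Rtool(yaw,pitch):  # deg; pitch>0 = fingers point back toward lip (-t)
    a,b=np.radians([yaw,pitch]); t=np.array([np.cos(a),np.sin(a),0]); z=-np.sin(b)*t+np.array([0,0,-np.cos(b)])
    y=np.array([np.sin(a),-np.cos(a),0]); return R.from_matrix(np.stack([np.cross(y,z),y,z],1))
def delta(pos,Rg,p0=None,r0=None):  # TCP goal from TCP start -> tool shift, rotvec deg
    if p0 is None: p0,r0,_=Rt()
    return (r0.inv().apply(np.array(pos)-p0)).round(4),(r0.inv()*Rg).as_rotvec(degrees=True).round(2)
E
python3 - <<'E'
from h import *
Rg=Rtool(15.6,25); g=np.array([.545,.225,.16])
print(delta(g-6e-3*Rg.as_matrix()[:,2],Rg))
print(delta([.42,-.1,.30],Rtool(15.6,0)))
E
```

```text
(array([ 0.5919, -0.5645,  0.0911]), array([  1.6 , -24.97,   7.66]))
(array([ 0.3458, -0.3162, -0.0439]), array([-0.09, -0.01,  7.77]))
```

>>> servo_tool(
  series="-1 0.346 -0.316 -0.044 0 0 7.8;-1 0.346 -0.316 -0.044 0 0 7.8;-1 0.346 -0.316 -0.044 0 0 7.8;-1 0.346 -0.316 -0.044 0 0 7.8;-1 0.346 -0.316 -0.044 0 0 7.8;-1 0.346 -0.316 -0.044 0 0 7.8;-1 0.346 -0.316 -0.044 0 0 7.8;-1 0.346 -0.316 -0.044 0 0 7.8;-1 0.346 -0.316 -0.044 0 0 7.8;-1 0.346 -0.316 -0.044 0 0 7.8;-1 0.346 -0.316 -0.044 0 0 7.8;-1 0.346 -0.316 -0.044 0 0 7.8",
)

```text
time_s: 1.1
eef_pos: [0.4215, -0.096, 0.3008]
eef_rot: [-0.001, 0.991, 0.137, 0.001]
wrist_force: [0.0, 0.1, -0.3]
opening: 0.999
grasp_force: 0.0
```

Run:
```python
from h import *
Rg=Rtool(15.6,25); g=np.array([.545,.225,.16])
print(Rt()[0],delta(g-6e-3*Rg.as_matrix()[:,2],Rg))
```

```text
[ 0.42150192 -0.09598696  0.30080287] (array([ 0.2085, -0.2751,  0.136 ]), array([-2.00e-02, -2.51e+01,  2.10e-01]))
```

>>> servo_tool(
  series="-1 0.208 -0.275 0.136 0 -25 0;-1 0.208 -0.275 0.136 0 -25 0;-1 0.208 -0.275 0.136 0 -25 0;-1 0.208 -0.275 0.136 0 -25 0;-1 0.208 -0.275 0.136 0 -25 0;-1 0.208 -0.275 0.136 0 -25 0;-1 0.208 -0.275 0.136 0 -25 0;-1 0.208 -0.275 0.136 0 -25 0;-1 0.208 -0.275 0.136 0 -25 0;-1 0.208 -0.275 0.136 0 -25 0;-1 0.208 -0.275 0.136 0 -25 0;-1 0.208 -0.275 0.136 0 -25 0",
)

```text
time_s: 2.1
eef_pos: [0.5466, 0.22, 0.1638]
eef_rot: [0.03, 0.967, 0.132, -0.215]
wrist_force: [0.7, -0.7, 0.0]
opening: 0.996
grasp_force: 0.0
```

```bash
cat >> h.py <<'E'
def wcloud():
    p,r,o=Rt(); c=ctrl.camera("wrist"); f=240/np.tan(np.radians(c["fovy"])/2)
    v,u=np.mgrid[0:480,0:640].astype(float); dx,dy=u-c["cx"],v-c["cy"]; rr=np.hypot(dx,dy)+1e-9; th=rr/f
    z=c["z_map"]; k=np.tan(np.minimum(th,1.5))*z/rr
    P=np.stack([dx*k,dy*k,z],-1); T=c["T_tool_cam"]; P=P@T[:3,:3].T+T[:3,3]
    W=r.apply(P.reshape(-1,3)).reshape(P.shape)+p; W[z==0]=np.nan
    return W,c["img"]
E
python3 - <<'E'
from h import *
W,img=wcloud(); save("w1.png",img); np.savez("w1.npz",W=W,img=img)
m=(W[...,2]>.036)&(W[...,2]<.050)&(np.hypot(W[...,0]-.545,W[...,1]-.225)<.08)
P=W[m]; print(len(P),cv2.minAreaRect((P[:,:2]*1000).astype(np.float32)),np.median(P[:,2]))
h=cv2.cvtColor(img,cv2.COLOR_RGB2HSV).astype(int)
m=(h[...,0]>105)&(h[...,0]<130)&(h[...,1]>150)&(W[...,2]>.026)&(W[...,2]<.04)&(np.hypot(W[...,0]-.63,W[...,1]-.234)<.09)
P=W[m]; print(len(P),cv2.minAreaRect((P[:,:2]*1000).astype(np.float32)),np.median(P[:,2]))
print(Rt()[0], Rt()[1].as_matrix().round(3))
E
```

```text
2773 ((544.983642578125, 225.9137725830078), (111.18986511230469, 58.56912612915039), 15.577740669250488) 0.042124031022638536
5113 ((628.3489379882812, 231.3114471435547), (13.09974479675293, 129.4158477783203), 13.168049812316895) 0.032070896662640014
[0.54687794 0.2194611  0.16450456] [[ 0.873  0.268 -0.407]
 [ 0.243 -0.963 -0.114]
 [-0.423  0.    -0.906]]
```

View pics/w1.png

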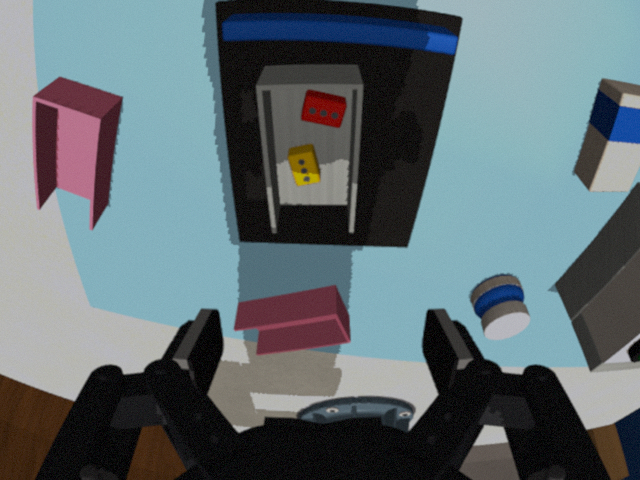

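The wrist view shows the tray at (315,150) with both blocks in it, and the open fingers at (195,355) and (450,355). The measured tray centre is (0.545, 0.226) with yaw 15.6°, and the rail's face is about 20 mm behind it. Next I descend and grip.

Run:
```python
from h import *
Rg=Rtool(15.6,25)
for z in(.07,.032): print(delta(np.array([.545,.226,z])-6e-3*Rg.as_matrix()[:,2],Rg))
```

```text
(array([ 0.0399, -0.0068,  0.0797]), array([-0.01,  0.01, -0.06]))
(array([ 0.056 , -0.0069,  0.1141]), array([-0.01,  0.01, -0.06]))
```

>>> servo_tool(
  series="-1 0.04 -0.007 0.08 0 0 0;-1 0.04 -0.007 0.08 0 0 0;-1 0.04 -0.007 0.08 0 0 0;-1 0.04 -0.007 0.08 0 0 0;-1 0.048 -0.007 0.097 0 0 0;-1 0.048 -0.007 0.097 0 0 0;-1 0.056 -0.007 0.114 0 0 0;-1 0.056 -0.007 0.114 0 0 0;-1 0.056 -0.007 0.114 0 0 0;-1 0.056 -0.007 0.114 0 0 0",
)

```text
time_s: 2.98
eef_pos: [0.5485, 0.2276, 0.0395]
eef_rot: [0.029, 0.968, 0.132, -0.213]
wrist_force: [-0.0, 0.5, 1.1]
opening: 1.003
grasp_force: 0.0
```

>>> servo_tool(
  series="0 0 0 0 0 0 0;0.2 0 0 0 0 0 0;0.3 0 0 0 0 0 0;1 0 0 0 0 0 0;1 0 0 0 0 0 0;1 0 0 0 0 0 0;1 0 0 0 0 0 0;1 0 0 0 0 0 0",
)

```text
time_s: 3.65
eef_pos: [0.5486, 0.2279, 0.0387]
eef_rot: [0.029, 0.968, 0.132, -0.213]
wrist_force: [1.4, 0.2, 5.8]
opening: 0.67
grasp_force: 65.0
```

Run:
```python
from h import *
p,r,o=Rt(); print(p,o["opening"],o["grasp_force"],o["wrist_force"]); W,img=wcloud(); save("w2.png",img)
```

```text
[0.54857228 0.22789021 0.03874178] 0.6696405550009801 64.98502135276794 [1.42628777 0.22798061 5.84574837]
```

View pics/w2.png

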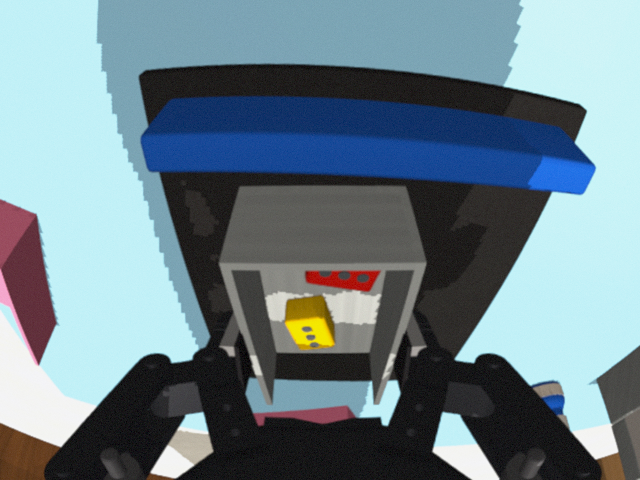

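Both fingers hold the walls at (225,355) and (410,360), with 65 N grip and the blocks still inside. I'll save the grasp transform, lift, and plan the carry.

```bash
cat >> h.py <<'E'
import json,os
def Rtray(yaw,tip): return R.from_euler("ZY",[yaw,-tip],degrees=True)
G=np.load("g.npz") if os.path.exists("g.npz") else None  # tray in tool
def tool_for(tp,tr):
    rg=tr*R.from_quat(G["q"]).inv(); return np.array(tp)-rg.apply(G["p"]),rg
def tray_now():
    p,r,_=Rt(); return p+r.apply(G["p"]),r*R.from_quat(G["q"])
def lip_goal(lip,yaw,tip):
    tr=Rtray(yaw,tip); return tool_for(np.array(lip)-tr.apply([-.055,0,.004]),tr)
E
python3 - <<'E'
from h import *
p,r,o=Rt(); x=r.as_matrix()[:,1]; yaw=np.degrees(np.arctan2(x[0],-x[1])); print("toolyaw",yaw)
tr=Rtray(yaw,0); np.savez("g.npz",p=r.inv().apply(np.array([.545,.226,.006])-p),q=(r.inv()*tr).as_quat())
E
python3 - <<'E'
from h import *
t,tr=tray_now(); print(t,G["p"])
a=tool_for(t+[0,0,.06],tr); print("lift1",delta(*a))
a=tool_for(t+[0,0,.19],tr); print("lift",delta(*a))
E
```

```text
toolyaw 15.564836766685223
[0.545 0.226 0.006] [0.01018777 0.00084976 0.03135895]
lift1 (array([-0.0252,  0.    , -0.0544]), array([0., 0., 0.]))
lift (array([-0.0799,  0.    , -0.1724]), array([0., 0., 0.]))
```

>>> servo_tool(
  series="1 -0.004 0 -0.009 0 0 0;1 -0.012 0 -0.025 0 0 0;1 -0.025 0 -0.054 0 0 0;1 -0.04 0 -0.085 0 0 0;1 -0.055 0 -0.118 0 0 0;1 -0.07 0 -0.15 0 0 0;1 -0.08 0 -0.172 0 0 0;1 -0.08 0 -0.172 0 0 0;1 -0.08 0 -0.172 0 0 0",
)

```text
time_s: 4.45
eef_pos: [0.5483, 0.2279, 0.2288]
eef_rot: [0.029, 0.968, 0.132, -0.213]
wrist_force: [0.0, -0.1, -3.3]
opening: 0.668
grasp_force: 64.4
```

Run:
```python
from h import *
print(tray_now()[0],Rt()[2]["grasp_force"],Rt()[2]["wrist_force"])
a=2*np.pi/180; C=np.array([.5345,-.2285]); 
for yaw,xo in((-15,.025),(-20,.025)):
  lip=np.r_[C+[xo*np.cos(a),xo*np.sin(a)],.195]
  g=lip_goal(lip,yaw,0); print(yaw,g[0],delta(*g))
```

```text
[0.54480526 0.22598588 0.1960417 ] 64.35682654380798 [ 0.00996668 -0.10971118 -3.28934699]
-15 [ 0.61664562 -0.24206174  0.22373494] (array([-0.0526,  0.471 ,  0.03  ]), array([12.85, -0.09, 27.74]))
-20 [ 0.61517008 -0.24698871  0.22373494] (array([-0.0551,  0.4754,  0.0312]), array([14.95, -0.09, 32.28]))
```

>>> servo_tool(
  series="1 -0.001 0.009 0.001 0.25 0 0.55;1 -0.003 0.028 0.002 0.77 0 1.66;1 -0.006 0.052 0.003 1.41 0 3.05;1 -0.009 0.08 0.005 2.2 0 4.7;1 -0.012 0.108 0.007 2.95 0 6.4;1 -0.015 0.137 0.009 3.7 0 8;1 -0.018 0.165 0.011 4.5 0 9.7;1 -0.022 0.193 0.012 5.3 0 11.4;1 -0.024 0.217 0.014 5.9 0 12.8;1 -0.0255 0.229 0.0145 6.25 0 13.5;1 -0.0263 0.2355 0.015 6.43 0 13.87;1 -0.0263 0.2355 0.015 6.43 0 13.87",
)

```text
time_s: 5.45
eef_pos: [0.5812, -0.0085, 0.223]
eef_rot: [0.0, 0.976, 0.001, -0.218]
wrist_force: [1.0, -0.8, -1.9]
opening: 0.67
grasp_force: 64.3
```

Run:
```python
from h import *
t,tr=tray_now(); print(t,tr.as_euler("ZYX",degrees=True))
a=2*np.pi/180; C=np.array([.5345,-.2285]); xo=.025
lip=np.r_[C+[xo*np.cos(a),xo*np.sin(a)],.195]
print(delta(*lip_goal(lip,-15,0)))
```

```text
[ 0.57707199 -0.00937828  0.19029347] [ 0.15368778  0.27733308 -0.00060227]
(array([ 0.0312,  0.2336, -0.0155]), array([ 6.41,  0.27, 13.73]))
```

>>> servo_tool(
  series="1 0.001 0.009 -0.001 0.25 0 0.55;1 0.004 0.028 -0.002 0.77 0 1.66;1 0.007 0.052 -0.003 1.41 0 3.05;1 0.011 0.08 -0.005 2.2 0 4.7;1 0.014 0.108 -0.007 2.95 0 6.4;1 0.018 0.137 -0.009 3.7 0 8;1 0.022 0.165 -0.011 4.5 0 9.7;1 0.026 0.193 -0.013 5.3 0 11.4;1 0.029 0.217 -0.0145 5.9 0 12.8;1 0.031 0.229 -0.0152 6.25 0 13.5;1 0.0312 0.2336 -0.0155 6.41 0 13.73;1 0.0312 0.2336 -0.0155 6.41 0 13.73",
)

```text
time_s: 6.45
eef_pos: [0.6178, -0.2406, 0.2251]
eef_rot: [-0.028, 0.968, -0.126, -0.215]
wrist_force: [0.2, 0.6, -2.1]
opening: 0.661
grasp_force: 64.4
```

Run:
```python
from h import *
t,tr=tray_now(); print(t,tr.as_euler("ZYX",degrees=True))
a=2*np.pi/180; C=np.array([.5345,-.2285]); xo=.025
lip=np.r_[C+[xo*np.cos(a),xo*np.sin(a)],.15]
for tip in range(0,61,6): print(tip,*delta(*lip_goal(lip+[0,0,max(0,.045-.045*tip/18)],-15,tip)))
c=ctrl.camera("top"); save("t2.png",c["img"],(380,150,600,330),3)
```

```text
[ 0.61372105 -0.2403691   0.19237438] [-1.48772051e+01  1.45704178e-01  1.04537823e-02]
0 [-0.0001  0.0017  0.0016] [0.04 0.15 0.12]
6 [0.0007 0.0017 0.0111] [0.04 6.15 0.12]
12 [0.0011 0.0017 0.0213] [ 0.03 12.15  0.12]
18 [0.0011 0.0017 0.0321] [ 0.02 18.15  0.12]
24 [-0.0054  0.0017  0.03  ] [2.000e-02 2.415e+01 1.200e-01]
30 [-0.0121  0.0017  0.0285] [1.000e-02 3.015e+01 1.300e-01]
36 [-0.0189  0.0017  0.0278] [1.000e-02 3.615e+01 1.300e-01]
42 [-0.0258  0.0017  0.0278] [-0.   42.15  0.13]
48 [-0.0326  0.0016  0.0285] [-1.000e-02  4.815e+01  1.300e-01]
54 [-0.0393  0.0016  0.03  ] [-1.000e-02  5.415e+01  1.300e-01]
60 [-0.0459  0.0016  0.0321] [-2.000e-02  6.015e+01  1.300e-01]
```

View pics/t2.png

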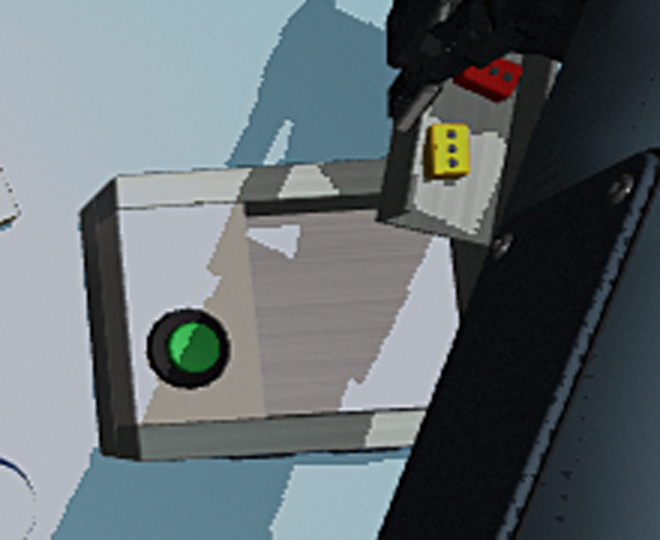

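The crop shows both blocks in the tray: yellow near (447,150), red near (490,78). The lip runs from (380,215) to (490,245) and looks close to the far rim, so I'll check its position by depth.

Run:
```python
from h import *
c=ctrl.camera("top"); W=cloud(c); print(c["extrinsics"].round(3))
for x,y in((395,205),(430,215),(480,225),(430,225),(480,238),(320,205),(320,215),(320,440)):
    u,v=int(380+x/3),int(150+y/3); print((x,y),W[v,u].round(3))
t,tr=tray_now(); print("lip",t+tr.apply([-.055,0,.004]))
```

```text
[[-0.026 -0.991  0.129  0.476]
 [-0.999  0.03   0.028  0.068]
 [-0.032 -0.128 -0.991  0.851]
 [ 0.     0.     0.     1.   ]]
(395, 205) [ 0.573 -0.199  0.215]
(430, 215) [ 0.571 -0.224  0.197]
(480, 225) [ 0.564 -0.248  0.197]
(430, 225) [ 0.564 -0.223  0.198]
(480, 238) [ 0.558 -0.248  0.196]
(320, 205) [ 0.594 -0.209  0.089]
(320, 215) [ 0.593 -0.22   0.057]
(320, 440) [ 0.46  -0.188  0.121]
lip [ 0.56065864 -0.22467428  0.19680167]
```

Depth agrees: the lip is at x = 0.560, inside the tank. Now I tip the tray about its lip while lowering it to 30 mm above the rim.

>>> servo_tool(
  series="1 0.001 0.002 0.011 0 6 0;1 0.001 0.002 0.021 0 12 0;1 0.001 0.002 0.032 0 18 0;1 -0.005 0.002 0.030 0 24 0;1 -0.012 0.002 0.0285 0 30 0;1 -0.019 0.002 0.028 0 36 0;1 -0.026 0.002 0.028 0 42 0;1 -0.033 0.002 0.0285 0 48 0;1 -0.039 0.002 0.030 0 54 0;1 -0.046 0.002 0.032 0 60 0;1 -0.046 0.002 0.032 0 60 0;1 -0.046 0.002 0.032 0 60 0",
)

```text
time_s: 7.55
eef_pos: [0.5625, -0.2259, 0.2149]
eef_rot: [0.038, 0.946, -0.123, 0.297]
wrist_force: [0.5, -0.2, -0.2]
opening: 0.669
grasp_force: 64.4
```

>>> servo_tool(
  series="1 0 0 0 0 0 0;1 0 0 0 0 0 0;1 0 0 0 0 0 0;1 0 0 0 0 0 0;1 0 0 0 0 0 0;1 0 0 0 0 0 0;1 0 0 0 0 0 0;1 0 0 0 0 0 0",
)

```text
time_s: 8.22
eef_pos: [0.564, -0.2285, 0.2159]
eef_rot: [0.039, 0.946, -0.123, 0.298]
wrist_force: [-0.1, 0.2, -1.2]
opening: 0.67
grasp_force: 64.4
```

Run:
```python
from h import *
t,tr=tray_now(); print(t,tr.as_euler("ZYX",degrees=True),"lip",t+tr.apply([-.055,0,.004]),Rt()[2]["q"])
for n in("top","wrist","scene"):
    c=ctrl.camera(n); h=cv2.cvtColor(c["img"],cv2.COLOR_RGB2HSV).astype(int)
    W=cloud(c) if n!="wrist" else wcloud()[0]
    ok=(h[...,1]>150)&(h[...,2]>60)&(abs(W[...,0]-.54)<.12)&(abs(W[...,1]+.23)<.1)
    for nm,m in(("red",(h[...,0]<8)|(h[...,0]>172)),("yel",(h[...,0]>22)&(h[...,0]<34))):
        P=W[ok&m]; print(n,nm,len(P),np.median(P,0) if len(P) else "")
    if n=="wrist": save("w3.png",c["img"])
```

```text
[ 0.58918575 -0.23612421  0.1960096 ] [-1.48511625e+01 -5.98743516e+01 -3.00836669e-02] lip [ 0.55915989 -0.22816017  0.15044621] [-0.70248909 -0.00999432  2.01722146  0.43869424  0.61629434  0.83450297]
top red 122 [ 0.52256853 -0.22160045  0.06885781]
top yel 0 
wrist red 613 [ 0.52324423 -0.22286008  0.06919103]
wrist yel 0 
scene red 128 [ 0.52649915 -0.22126794  0.06762926]
scene yel 0
```

View pics/w3.png

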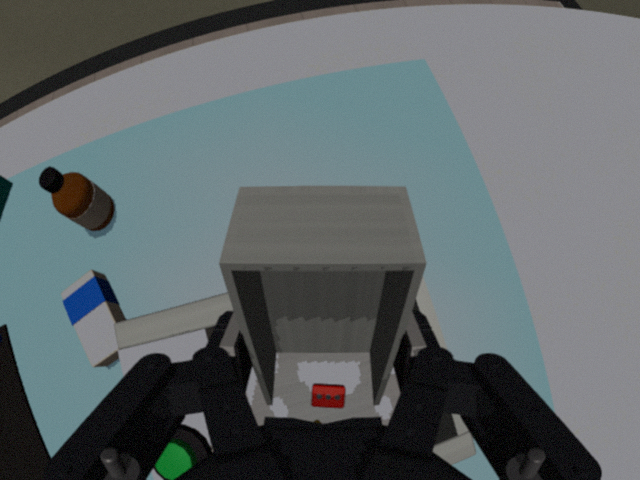

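The tray is empty and the red block lies in the tank at (328,397). Yellow is hidden or in shadow, perhaps at (318,424), so I'll search with a lower brightness threshold.

Run:
```python
from h import *
for n in("top","wrist","scene"):
    if n=="wrist": W,img=wcloud()
    else: c=ctrl.camera(n); W,img=cloud(c),c["img"]
    h=cv2.cvtColor(img,cv2.COLOR_RGB2HSV).astype(int)
    m=(h[...,1]>130)&(h[...,2]>12)&(abs(W[...,0]-.54)<.2)&(abs(W[...,1]+.23)<.15)&(h[...,0]>19)&(h[...,0]<36)
    P=W[m]; print(n,len(P),np.median(P,0) if len(P) else "",np.argwhere(m)[:3].tolist())
```

```text
top 160 [ 0.48968727 -0.2062453   0.06860073] [[270, 485], [271, 483], [271, 484]]
wrist 167 [ 0.54074431 -0.23236307  0.26619186] [[322, 421], [341, 406], [346, 433]]
scene 0  []
```

Yellow is at (0.490, -0.206, 0.069), which is inside the tank. Both blocks are delivered, so I level the tray.

Run:
```python
from h import *
p,r,o=Rt(); 
for tip in(30,0): print(tip,*delta(*lip_goal([.559,-.228,.175 if tip else .20],-15,tip)))
g=lip_goal([.559,-.228,.20],-15,0)
# park: stop (622,230), yaw 13.1
a=np.radians(13.1); t=np.array([np.cos(a),np.sin(a),0]); 
for nm,z in(("hover",.17),):
  tp=np.array([.622,.230,.006+z])-t*(.055+.012); g2=tool_for(tp,Rtray(13.1,0)); print(nm,tp,*delta(*g2,*g))
```

```text
30 [ 0.0337 -0.      0.0073] [-2.000e-02 -2.989e+01  1.300e-01]
0 [0.0516 0.     0.0206] [ 1.000e-02 -5.989e+01  1.300e-01]
hover [0.55674361 0.21481436 0.176     ] [-0.1482 -0.4289  0.0907] [-11.82   0.   -25.49]
```

>>> servo_tool(
  series="1 0.034 0 0.007 0 -30 0;1 0.034 0 0.007 0 -30 0;1 0.034 0 0.007 0 -30 0;1 0.034 0 0.007 0 -30 0;1 0.034 0 0.007 0 -30 0;1 0.0516 0 0.0206 0 -59.9 0;1 0.0516 0 0.0206 0 -59.9 0;1 0.0516 0 0.0206 0 -59.9 0;1 0.0516 0 0.0206 0 -59.9 0;1 0.0516 0 0.0206 0 -59.9 0;1 0.0516 0 0.0206 0 -59.9 0",
)

```text
time_s: 9.48
eef_pos: [0.6167, -0.2422, 0.225]
eef_rot: [-0.028, 0.968, -0.126, -0.215]
wrist_force: [-0.5, -0.3, -2.0]
opening: 0.667
grasp_force: 64.7
```

>>> servo_tool(
  series="1 -0.148 -0.429 0.091 -11.8 0 -25.5;1 -0.148 -0.429 0.091 -11.8 0 -25.5;1 -0.148 -0.429 0.091 -11.8 0 -25.5;1 -0.148 -0.429 0.091 -11.8 0 -25.5;1 -0.148 -0.429 0.091 -11.8 0 -25.5;1 -0.148 -0.429 0.091 -11.8 0 -25.5;1 -0.148 -0.429 0.091 -11.8 0 -25.5;1 -0.148 -0.429 0.091 -11.8 0 -25.5;1 -0.148 -0.429 0.091 -11.8 0 -25.5;1 -0.148 -0.429 0.091 -11.8 0 -25.5;1 -0.148 -0.429 0.091 -11.8 0 -25.5;1 -0.148 -0.429 0.091 -11.8 0 -25.5",
)

```text
time_s: 10.48
eef_pos: [0.5574, 0.2233, 0.2097]
eef_rot: [0.023, 0.97, 0.116, -0.211]
wrist_force: [0.1, -1.1, -1.7]
opening: 0.668
grasp_force: 64.9
```

Run:
```python
from h import *
a=np.radians(13.1); t=np.array([np.cos(a),np.sin(a),0]); b=np.array([.622,.230,.006])
tn,tr=tray_now(); print(tn,tr.as_euler("ZYX",degrees=True),Rt()[2]["grasp_force"])
for z in(.17,.04,.008): print(z,*delta(*tool_for(b-t*.067+[0,0,z],Rtray(13.1,0))))
```

```text
[0.55395345 0.22172655 0.17691504] [13.54264166 -0.33887696  0.23166553] 64.8514187335968
0.17 [0.0016 0.0073 0.0003] [-0.02 -0.34  0.5 ]
0.04 [0.0555 0.0078 0.1186] [-0.02 -0.34  0.5 ]
0.008 [0.0688 0.0079 0.1477] [-0.02 -0.34  0.5 ]
```

>>> servo_tool(
  series="1 0.0555 0.0075 0.1186 0 -0.3 0.5;1 0.0555 0.0075 0.1186 0 -0.3 0.5;1 0.0555 0.0075 0.1186 0 -0.3 0.5;1 0.0555 0.0075 0.1186 0 -0.3 0.5;1 0.0688 0.0075 0.1477 0 -0.3 0.5;1 0.0688 0.0075 0.1477 0 -0.3 0.5;1 0.0688 0.0075 0.1477 0 -0.3 0.5;1 0.0688 0.0075 0.1477 0 -0.3 0.5;1 0.0688 0.0075 0.1477 0 -0.3 0.5",
)

```text
time_s: 11.23
eef_pos: [0.5634, 0.2096, 0.0486]
eef_rot: [0.026, 0.971, 0.108, -0.214]
wrist_force: [1.0, -0.5, -1.3]
opening: 0.667
grasp_force: 64.8
```

Run:
```python
from h import *
a=np.radians(13.1); t=np.array([np.cos(a),np.sin(a),0]); b=np.array([.622,.230,.006])
tn,tr=tray_now(); print(tn,tr.as_euler("ZYX",degrees=True),Rt()[2]["wrist_force"])
W,img=wcloud(); save("w4.png",img)
m=(W[...,2]>.026)&(np.hypot(W[...,0]-.60,W[...,1]-.225)<.11)
h=cv2.cvtColor(img,cv2.COLOR_RGB2HSV).astype(int)
blue=m&(h[...,0]>105)&(h[...,0]<130)&(h[...,1]>150); 
L=(W-b)@t; lat=(W-b)@np.array([-t[1],t[0],0])
k=blue&(abs(lat)<.06); print("rail L min/max",np.percentile(L[k],[1,2,5,95,99]))
k=m&(h[...,1]<60)&(L<0.005)&(L>-.03)&(abs(lat)<.025); print("tray back L",np.percentile(L[k],[50,95,98,99.5]),"z",np.percentile(W[...,2][k],[50,98]))
for z in(.002,.000): print(z,*delta(*tool_for(b-t*.067+[0,0,z],Rtray(13.1,0))))
```

```text
[0.55979206 0.20778654 0.01587723] [ 1.27616766e+01  6.76135091e-03 -2.12621861e-01] [ 0.98467213 -0.47149435 -1.28760378]
rail L min/max [0.0008691  0.00137398 0.00212338 0.01265002 0.01296706]
tray back L [-0.0112344  -0.00974652 -0.00955101 -0.00929512] z [0.05169607 0.10772158]
0.002 [ 0.002  -0.0074  0.0073] [ 0.05  0.03 -0.39]
0.0 [ 0.0028 -0.0074  0.0092] [ 0.05  0.03 -0.39]
```

View pics/w4.png

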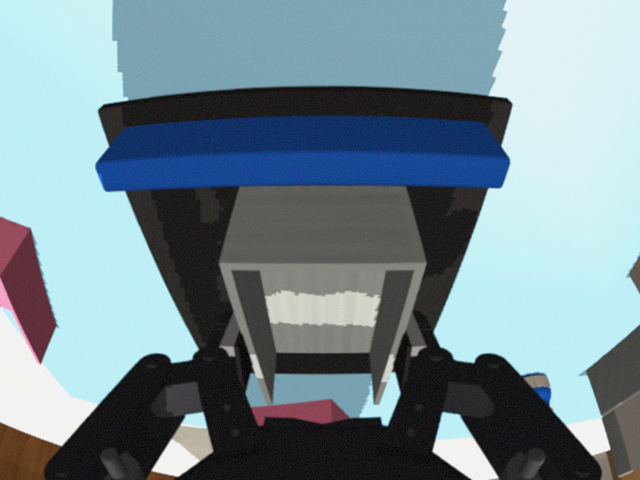

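The wrist view shows an empty tray held square in front of the rail: back wall top edge at (322,186), rail above it at (305,170). The gap is about 11 mm. I'll lower it slowly.

>>> servo_tool(
  series="1 0.001 0 0.0025 0 0 -0.3;1 0.0022 0 0.005 0 0 -0.3;1 0.003 0 0.0065 0 0 -0.3;1 0.0034 0 0.0075 0 0 -0.3;1 0.0038 0 0.0082 0 0 -0.3;1 0.0038 0 0.0082 0 0 -0.3;1 0.0038 0 0.0082 0 0 -0.3;1 0.0038 0 0.0082 0 0 -0.3",
)

```text
time_s: 11.95
eef_pos: [0.5617, 0.2093, 0.0387]
eef_rot: [0.025, 0.97, 0.111, -0.217]
wrist_force: [-4.5, -2.5, 12.6]
opening: 0.665
grasp_force: 66.3
```

Run:
```python
from h import *
print(tray_now()[0],Rt()[2]["wrist_force"])
```

```text
[0.55785284 0.20751506 0.00602583] [-4.53147786 -2.53683417 12.60855345]
```

It touched down softly with about 14 N and sits at z = 6 mm. I'll ease up 0.6 mm and slide toward the rail.

>>> servo_tool(
  series="1 -0.0003 0 -0.0006 0 0 0;1 0.0015 0 -0.0014 0 0 0;1 0.0033 0 -0.0023 0 0 0;1 0.0051 0 -0.0031 0 0 0;1 0.007 0 -0.004 0 0 0;1 0.0078 0 -0.0044 0 0 0;1 0.0078 0 -0.0044 0 0 0;1 0.0078 0 -0.0044 0 0 0",
)

```text
time_s: 12.62
eef_pos: [0.5692, 0.2112, 0.0388]
eef_rot: [0.026, 0.969, 0.111, -0.218]
wrist_force: [-7.6, -2.5, 12.7]
opening: 0.669
grasp_force: 66.1
```

```bash
cat > gap.py <<'E'
from h import *
a=np.radians(13.1); t=np.array([np.cos(a),np.sin(a),0]); b=np.array([.622,.230,.006])
tn,tr=tray_now(); print(tn,tr.as_euler("ZYX",degrees=True),"back L",(tn-b)@t+.055,Rt()[2]["wrist_force"])
E
python3 gap.py
```

```text
[0.56526446 0.20932423 0.00611413] [13.06351016  0.52180226 -0.07570975] back L -0.004945240581924415 [-7.60244973 -2.53818741 12.74034033]
```

>>> servo_tool(
  series="1 -0.0003 0 -0.0006 0 0 0;1 0.0005 0 -0.001 0 0 0;1 0.0014 0 -0.0014 0 0 0;1 0.0023 0 -0.0018 0 0 0;1 0.0032 0 -0.0023 0 0 0;1 0.0032 0 -0.0023 0 0 0;1 0.0032 0 -0.0023 0 0 0",
)

```text
time_s: 13.2
eef_pos: [0.5732, 0.2121, 0.0389]
eef_rot: [0.026, 0.969, 0.111, -0.218]
wrist_force: [-5.8, -1.7, 7.5]
opening: 0.664
grasp_force: 65.6
```

```bash
python3 gap.py
```

```text
[0.56932196 0.21026709 0.00615563] [13.05702947  0.46423241 -0.07132784] back L -0.0007796298814383568 [-5.79918341 -1.69148567  7.49927322]
```

>>> servo_tool(
  series="1 0.0004 0 -0.0002 0 0 0;1 0.0009 0 -0.0004 0 0 0;1 0.0009 0 -0.0004 0 0 0;1 0.0009 0 -0.0004 0 0 0",
)

```text
time_s: 13.53
eef_pos: [0.5738, 0.2122, 0.0389]
eef_rot: [0.026, 0.969, 0.111, -0.218]
wrist_force: [-6.5, -1.8, 9.5]
opening: 0.669
grasp_force: 65.7
```

>>> servo_tool(
  series="1 0.0004 0 -0.0002 0 0 0;1 0.0009 0 -0.0004 0 0 0;1 0.0009 0 -0.0004 0 0 0;1 0.0009 0 -0.0004 0 0 0",
)

```text
time_s: 13.87
eef_pos: [0.5738, 0.2122, 0.0389]
eef_rot: [0.026, 0.969, 0.111, -0.22]
wrist_force: [-9.4, -3.2, 11.1]
opening: 0.668
grasp_force: 65.8
```

```bash
python3 gap.py
```

```text
[0.56980555 0.21039327 0.00624258] [13.05274687  0.67206907 -0.07804379] back L -0.00028002600694171376 [-9.4104795  -3.16051798 11.1211723 ]
```

>>> servo_tool(
  series="1 0.0004 0 -0.0002 0 0 0;1 0.0009 0 -0.0004 0 0 0;1 0.0009 0 -0.0004 0 0 0;1 0.0009 0 -0.0004 0 0 0",
)

```text
time_s: 14.2
eef_pos: [0.5739, 0.2123, 0.039]
eef_rot: [0.026, 0.969, 0.111, -0.221]
wrist_force: [-13.6, -3.5, 12.5]
opening: 0.669
grasp_force: 65.9
```

```bash
python3 gap.py
```

```text
[0.5697783  0.21039941 0.00630314] [13.04650862  0.81445376 -0.08293781] back L -0.0003051829898933281 [-13.60305548  -3.50553677  12.46535364]
```

The force rises with no further motion, so the back wall is on the rail. I release and back off.

>>> servo_tool(
  series="0.1 0 0 0 0 0 0;-0.2 0 0 0 0 0 0;-0.5 0 0 0 0 0 0;-1 0 0 0 0 0 0;-1 0 0 0 0 0 0;-1 0 0 0 0 0 0;-1 0 0 0 0 0 0;-1 0 0 0 0 0 0",
)

```text
time_s: 14.87
eef_pos: [0.577, 0.2128, 0.0375]
eef_rot: [0.025, 0.97, 0.111, -0.216]
wrist_force: [-0.7, 0.4, 0.9]
opening: 1.001
grasp_force: 0.0
```

>>> servo_tool(
  series="-1 -0.008 0 -0.018 0 0 0;-1 -0.02 0 -0.045 0 0 0;-1 -0.035 0 -0.08 0 0 0;-1 -0.05 0 -0.115 0 0 0;-1 -0.06 0 -0.135 0 0 0;-1 -0.06 0 -0.135 0 0 0;-1 -0.06 0 -0.135 0 0 0",
)

```text
time_s: 15.45
eef_pos: [0.581, 0.214, 0.1873]
eef_rot: [0.025, 0.97, 0.111, -0.214]
wrist_force: [-0.0, -0.2, 0.3]
opening: 1.0
grasp_force: 0.0
```

Run:
```python
from h import *
p,r,o=Rt(); W,img=wcloud(); save("w5.png",img,(150,0,490,255),2.3)
a=np.radians(13.1); t=np.array([np.cos(a),np.sin(a),0]); n=np.array([-t[1],t[0],0]); b=np.array([.622,.230,.006])
L=(W-b)@t; lat=(W-b)@n; z=W[...,2]
h=cv2.cvtColor(img,cv2.COLOR_RGB2HSV).astype(int)
blue=(h[...,0]>105)&(h[...,0]<130)&(h[...,1]>150)
k=blue&(abs(L)<.03)&(z>.028); print("rail L",np.percentile(L[k],[1,5,95,99]))
k=~blue&(z>.038)&(z<.05)&(L<.01)&(L>-.13)&(abs(lat)<.06); P=W[k]
print("tray",cv2.minAreaRect((P[:,:2]*1000).astype(np.float32)),np.percentile(L[k],[0.2,1,99,99.8]),np.percentile(z[k],[5,50,95]),"lat",np.percentile(lat[k],[1,99]))
k2=k&(L<-.08);k3=k&(L>-.02);print("z lip/back",np.median(z[k2]),np.median(z[k3]))
# go over button: shut fingers, tool down
B=[.5105,-.1175]
for g,R2 in(([.55,.05,.30],Rtool(0,0)),(B+[.25],Rtool(0,0))): print(delta(g,R2))
print(p)
```

```text
rail L [-0.02904126 -0.02469662  0.01192155  0.01250345]
tray ((570.545654296875, 210.73731994628906), (111.20277404785156, 58.43971252441406), 12.59232234954834) [-0.10951754 -0.10719242  0.00046544  0.00068457] [0.03903977 0.04222545 0.04337535] lat [-0.03614625  0.02192251]
z lip/back 0.042342528151322195 0.042090215010792326
(array([-0.1085,  0.1529, -0.0756]), array([ 2.94, 25.04, 12.81]))
(array([-0.1562,  0.3071,  0.0023]), array([ 2.94, 25.04, 12.81]))
[0.58096609 0.21396053 0.18725718]
```

View pics/w5.png

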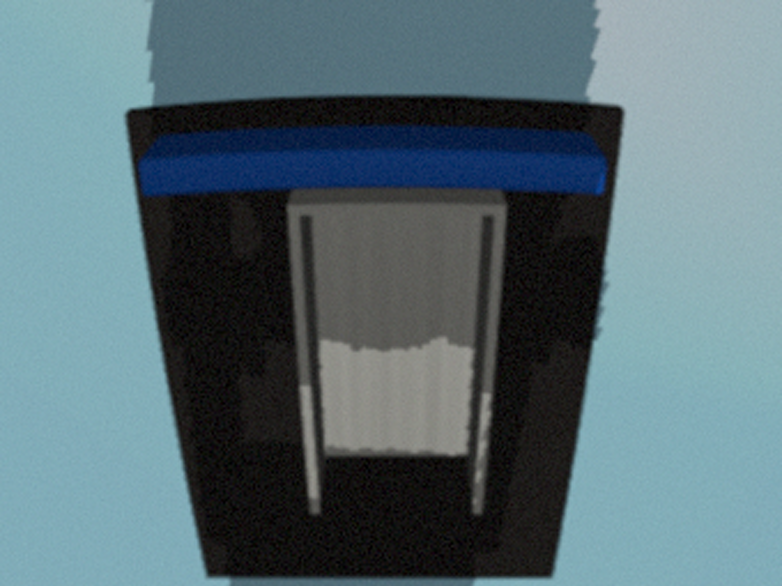

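The tray stands level, with its back wall (395,195 in the crop) touching the rail; the gap measures about 0 mm. On to the button with the fingers shut.

>>> servo_tool(
  series="0 -0.1085 0.153 -0.0756 3 25 12.8;1 -0.1085 0.153 -0.0756 3 25 12.8;1 -0.1085 0.153 -0.0756 3 25 12.8;1 -0.1085 0.153 -0.0756 3 25 12.8;1 -0.1085 0.153 -0.0756 3 25 12.8;1 -0.156 0.307 0.002 3 25 12.8;1 -0.156 0.307 0.002 3 25 12.8;1 -0.156 0.307 0.002 3 25 12.8;1 -0.156 0.307 0.002 3 25 12.8;1 -0.156 0.307 0.002 3 25 12.8;1 -0.156 0.307 0.002 3 25 12.8;1 -0.156 0.307 0.002 3 25 12.8",
)

```text
time_s: 16.5
eef_pos: [0.51, -0.1173, 0.2486]
eef_rot: [-0.001, 1.0, -0.001, -0.002]
wrist_force: [-1.3, 0.6, 0.8]
opening: 0.002
grasp_force: 0.0
```

Run:
```python
from h import *
p,r,o=Rt(); W,img=wcloud(); h=cv2.cvtColor(img,cv2.COLOR_RGB2HSV).astype(int)
m=(h[...,0]>45)&(h[...,0]<75)&(h[...,1]>130)&(np.hypot(W[...,0]-.51,W[...,1]+.117)<.04)
P=W[m]; print(p,o["opening"],len(P)); print(cv2.minEnclosingCircle((P[P[:,2]>.137][:,:2]*1000).astype(np.float32)),np.percentile(P[:,2],[5,50,95]))
c=np.append(np.array(cv2.minEnclosingCircle((P[P[:,2]>.137][:,:2]*1000).astype(np.float32))[0])/1000,np.median(P[:,2]))
for dz in(.01,.0,-.007): print(dz,*delta(c+[0,0,dz+.025],Rtool(0,0)))
```

```text
[ 0.51000338 -0.11728524  0.2486187 ] 0.001876119182847143 4221
((510.2367858886719, -117.05521392822266), 39.959930419921875) [0.13897974 0.27931748 0.31912919]
0.01 [-0.0005  0.0003 -0.065 ] [-0.13  0.17 -0.03]
0.0 [-0.0005  0.0003 -0.055 ] [-0.13  0.17 -0.03]
-0.007 [-0.0005  0.0003 -0.048 ] [-0.13  0.17 -0.03]
```

>>> servo_tool(
  series="1 0.0005 0 0.04 0 0 0;1 0.0005 0 0.075 0 0 0;1 0.0005 0 0.078 0 0 0;1 0.0005 0 0.08 0 0 0;1 0.0005 0 0.08 0 0 0;1 0.0005 0 0.08 0 0 0",
)

```text
time_s: 17.05
eef_pos: [0.5126, -0.1172, 0.1725]
eef_rot: [0.0, 1.0, 0.001, 0.001]
wrist_force: [0.6, -0.9, 0.7]
opening: -0.0
grasp_force: 0.0
```

>>> servo_tool(
  series="1 0 0 0.002 0 0 0;1 0 0 0.004 0 0 0;1 0 0 0.006 0 0 0;1 0 0 0.006 0 0 0;1 0 0 0.006 0 0 0",
)

```text
time_s: 17.47
eef_pos: [0.5119, -0.1175, 0.1651]
eef_rot: [-0.0, 1.0, -0.0, 0.0]
wrist_force: [2.7, 0.6, 3.3]
opening: -0.005
grasp_force: 1.5
```

>>> servo_tool(
  series="1 0 0 0.001 0 0 0;1 0 0 0.002 0 0 0;1 0 0 0.003 0 0 0;1 0 0 0.004 0 0 0;1 0 0 0.004 0 0 0;1 0 0 0.004 0 0 0",
)

```text
time_s: 17.97
eef_pos: [0.5119, -0.1175, 0.161]
eef_rot: [-0.0, 1.0, -0.0, 0.0]
wrist_force: [3.1, 0.3, 5.8]
opening: 0.002
grasp_force: 3.2
```

>>> servo_tool(
  series="1 0 0 0.001 0 0 0;1 0 0 0.002 0 0 0;1 0 0 0.003 0 0 0;1 0 0 0.003 0 0 0;1 0 0 0.003 0 0 0",
)

```text
time_s: 18.38
eef_pos: [0.5121, -0.1176, 0.1607]
eef_rot: [0.0, 1.0, 0.0, 0.0]
wrist_force: [-5.2, 3.4, 27.4]
opening: -0.003
grasp_force: 13.5
```

The hard stop is reached: 27 N with no further travel. I retract straight up, clear of everything, and verify.

>>> servo_tool(
  series="1 0 0 -0.004 0 0 0;1 0 0 -0.02 0 0 0;1 0 0 -0.06 0 0 0;1 0 0 -0.1 0 0 0;1 0 0 -0.12 0 0 0;1 0 0 -0.12 0 0 0;1 0 0 -0.12 0 0 0;1 0 0 -0.12 0 0 0",
)

```text
time_s: 19.05
eef_pos: [0.5101, -0.1169, 0.2753]
eef_rot: [-0.001, 1.0, -0.0, -0.002]
wrist_force: [-0.4, 0.6, -0.3]
opening: 0.001
grasp_force: 0.0
```

Run:
```python
from h import *
W,img=wcloud(); h=cv2.cvtColor(img,cv2.COLOR_RGB2HSV).astype(int); z=W[...,2]
m=(h[...,0]>45)&(h[...,0]<75)&(h[...,1]>130)&(np.hypot(W[...,0]-.51,W[...,1]+.117)<.02)&(z<.16)
print("button z",np.median(z[m]),Rt()[0])
c=ctrl.camera("scene"); save("s2.png",c["img"])
for W,img in((W,img),(cloud(c),c["img"])):
  h=cv2.cvtColor(img,cv2.COLOR_RGB2HSV).astype(int)
  for nm,m in(("red",(h[...,0]<8)|(h[...,0]>172)),("yel",(h[...,0]>19)&(h[...,0]<36))):
    k=m&(h[...,1]>130)&(abs(W[...,0]-.535)<.06)&(abs(W[...,1]+.23)<.07)&(W[...,2]<.1); print(nm,k.sum(),np.median(W[k],0) if k.any() else "")
```

```text
button z 0.14198349709442667 [ 0.50996939 -0.11682809  0.27492414]
red 461 [ 0.52364983 -0.22064819  0.06887364]
yel 498 [ 0.4914699  -0.20611476  0.06892015]
red 135 [ 0.52724882 -0.22104111  0.0676569 ]
yel 134 [ 0.49358632 -0.2060221   0.06786115]
```

View pics/s2.png

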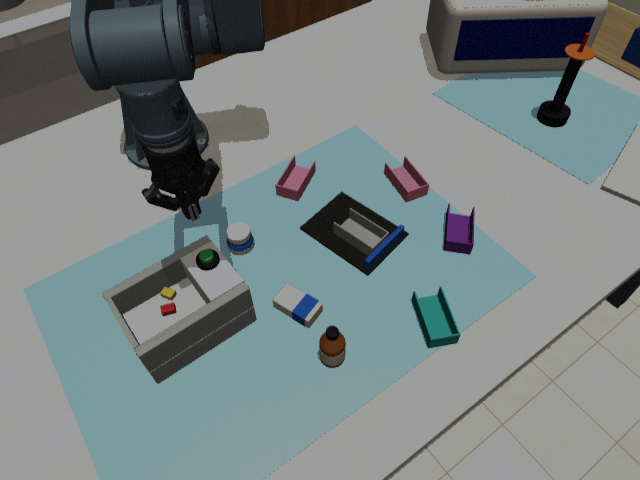

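The scene view shows both blocks in the tank at (168,293) and (168,309), the tray against the rail at (360,232), the button up at (208,258), and bottle, jar and carton where they were. I'm handing in.

```bash
python3 -c "
from bench import ctrl
print(ctrl.hand_in())"
```

```text
the job is handed in; nothing more can be done
None
```

I handed the job in at about 19 s on the robot's clock, and no verdict came back: the last images show both blocks in the tank, the tray level and flush against the blue rail, the button pressed and up again, and the bottle, jar and carton where they stood.

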